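Rock the seesaw gate and feed the castor balls to the other bin

TASK

The seesaw gate of the ball sorter is tipped towards the red bin: rock it over its pivot by pressing down its raised yellow ear, until it is tipped all the way onto its stop towards the blue bin. Only then push the red knob of the shutter sideways to open it fully, so that all three castor balls roll down into the blue bin. Do it all by pushing with the fingertips, without touching the balls or lifting anything, and leave the spool, jar, mug and screwdriver where they are.

Things in the scene. Friction and masses are not known exactly. Their poses are not given: they have to be found in the camera images.
- sorter: Ball sorter, a plywood frame fixed to the bench. Origin: on the bench surface straight under the gate's middle. z up; +x points away from the robot (yaw up to 0.3 rad either way), y runs along the gate, +y to the left. Base plate 250 by 230 mm (x from -80 to 170), 12 mm thick. All coordinates below are in this frame, in mm unless said.
- bin_blue (a point): Centre of the inner floor of the blue catch bin at the sorter's +y end (y = +180): 120 by 120 mm outside, walls 4 mm, rim 55 mm high, outer wall 110 mm.
- bin_red (a point): The same for the red catch bin at the -y end (y = -180).
- ramp_lip (a point): Lip of the feed ramp, at x = 30, y = 0, 130 mm high, where the ramp's floor ends at the gate's middle. The ramp runs from here to x = 160, rising to 148 mm, 90 mm wide, with a 36 mm wide channel between cheeks 22 mm high.
- gate (a joint): Seesaw gate, rad: an orange trough along y, 240 mm long, 54 wide, open ends, on an axle along x at x = y = 0, 85 mm high. 0 level; +0.3 (stop): +y end raised, feeds the red bin; -0.3 (stop): -y end raised, feeds the blue bin. It starts between +0.12 and +0.3 and stays where it is left (stiff pivot: 0.06 N m of friction and up to 0.05 N m of its own weight, so 1 to 2 N on an ear rocks it; press it down onto its stop).
- ear_left (a point): Centre of the upper face of the yellow ear at the gate's +y end: a flat 50 by 50 mm tab, 5 thick, sticking out from the trough towards the robot (-x), part of the gate. With the gate level it is at x = -50, y = 95, 67 mm above the axle; 177 mm above the bench when fully raised, 121 when down. Free space beneath it.
- ear_right (a point): The same for the yellow ear at the gate's -y end (y = -95).
- shutter (a joint): Shutter, m: an upright aluminium plate across the ramp's channel that holds the balls back. 0 shut; slides along the sorter's +y to 0.05 (fully open, stop). The balls roll out from about 0.036. Friction 1.2 N: it stays where it is left. Starts shut or up to 5 mm open.
- shutter_knob (a point): Middle of the red knob above the shutter: an upright cylinder 18 mm in diameter, 40 high, at x = 47, y = 0 (shut), about 199 mm above the bench; it moves with the shutter. Below it a thin neck of 12 mm, then the plate's top edge at 167 mm. Balls stand just behind the plate (+x).
- ball1: First castor ball in the queue, white, 28 mm in diameter, 16 g; origin at its centre. It leans on the shutter, in the ramp's channel, its top about 165 mm above the bench.
- ball2: Second castor ball, green, the same size, behind the first; its top is about 169 mm high.
- ball3: Third castor ball, black, the same size, behind the second; its top is about 173 mm high.
- spool_mid (a point): Middle of an upright aluminium solder spool, 60 mm in diameter, 40 mm high, on the bench (bystander).
- jar_mid (a point): Middle of a closed jar, 54 mm in diameter, 85 mm high, on the bench (bystander).
- mug_mid (a point): Middle of a blue mug, 80 mm in diameter, 90 mm high, on the bench (bystander).
- driver_grip (a point): Handle of a screwdriver lying on the bench (bystander).

How it is judged:
On the way, in this order (a step that is already met when the one before it is completed fails the run):
1. the gate is tipped fully to the blue bin, the shutter still shut (value of joint gate below -0.27 rad and value of joint shutter below 0.02 m), for 0.2 s.
2. the shutter is pushed open (value of joint shutter above 0.036 m), for 0.1 s.
At the end, for the whole second after the job is handed in: The gate is tipped towards the blue bin (within 0.03 rad of its stop), the shutter is open by more than 36 mm, and all three balls lie inside the blue bin, below its rim (value of joint shutter above 0.036 m and value of joint gate below -0.27 rad and y of ball1 in the frame of sorter between 0.122 and 0.238 m and x of ball1 in the frame of sorter between -0.058 and 0.058 m and height (world z) of each of ball1, ball2, ball3 below 0.05 m and y of ball2 in the frame of sorter between 0.122 and 0.238 m and x of ball2 in the frame of sorter between -0.058 and 0.058 m and y of ball3 in the frame of sorter between 0.122 and 0.238 m and x of ball3 in the frame of sorter between -0.058 and 0.058 m); the robot touches nothing.
It fails at once if the robot touched a ball (contact force between any of the fingers, the arm and ball1 above 0.2 N or contact force between any of the fingers, the arm and ball2 above 0.2 N or contact force between any of the fingers, the arm and ball3 above 0.2 N).
It fails at once if a ball was lifted (height (world z) of any of ball1, ball2, ball3 above 0.185 m).
It fails at once if the spool, jar, mug or screwdriver was moved more than 15 mm (distance of any of spool_mid, jar_mid, mug_mid, driver_grip from where it was at the start of the episode above 0.015 m).
It also fails if it takes over 48 s, if anything falls off the work surface, if the arm or the gripper's body presses on something with over 40 N, if the wrist force passes 120 N, or if a joint passes its speed limit or range.

ROBOT

A 6-joint arm with a two-finger parallel gripper is mounted at the origin on the work surface. World frame = base frame: x ahead of the robot, y to its left, z up, the work surface at z = 0. Lengths are in m, angles in rad, forces in N, time in s.
With the tool pointing down it reaches from about 0.425 to 0.95 m from the base axis. Payload 14.7 kg.
Tool frame: the origin (TCP) lies midway between the tips of the shut fingers; the grasp point (between the pads) lies 19 mm behind it; z points along the fingers, y is the direction in which the jaws open and shut (so a half turn about z gives the same grasp; the last joint's range is limited). The gripper opens to 85 mm and grips with 20 to 120 N. Pads are 22 mm wide; open, the fingers measure 114 mm over their backs; the gripper's body (76 mm by 85 mm) begins 54 mm behind the grasp point. The pads swing forward as they close: fully open they stand 13 mm farther back than shut.
Start: joints at [-1.161, 0.48, 1.596, -0, 1.065, -0.047], TCP at [0.287, -0.583, 0.231] pointing down, gripper open.
Joint ranges: [-2.75, 2.75], [-0.82, 2.05], [0.23, 2.67], [-1.56, 4.7], [0.09, 2.69], [-2.92, 2.92]. Speed limits (rad/s): [1.89, 1.89, 2.39, 3.01, 3.01, 3.01].

INTERFACE

Orientations are given as a unit quaternion [w, x, y, z].
In Python, from rig import bot gives the robot as it stands. Calls block until the motion is done:
- bot.move_ptp(position, orientation): joint-space move of the TCP to a pose.
- bot.servo_line(position, ori=None, velocity=0.15): straight line of the TCP; ori=None keeps the orientation; velocity is the mean speed in m/s.
- bot.move_joints(angles): joint-space move.
- bot.command_gripper(opening, f_grip=None): finger opening in m; f_grip is the grip in N (None keeps the last); returns when the fingers have stopped.
- bot.pause(seconds).
- bot.solve_ik(position, orientation): joint angles nearest the present ones, or None.
- bot.observe(): the state.
- bot.read_camera(name): name is "side" or "top"; returns the picture (384x512x3 uint8, blue, green, red); there is no depth.
- bot.camera_model(name): a dict with "fx", "fy", "cx", "cy" (pixels), "rvec" (rotation vector, rad) and "tvec" (3), from world to camera coordinates, as OpenCV has them. Camera axes: x right, y down, z forward; pixel columns grow to the right and rows downward; lengths in m; the calibration is good to about 2 mm. A picture is of the moment at which its call begins. camera_model takes no time and is no camera call.
A pose or a line that the arm cannot do raises bot.MotionError and nothing moves.
- bot.close_job(): hands the job in, once; it reports no verdict.
The state is a dict: "t": time; "joint_pos": joint angles; "joint_velocities": joint speeds; "tau": joint torques, N m; "ee_pos": TCP position; "ee_rot": TCP orientation; "ft_force": force on the tool from outside, world axes, zero at the start; "moment": the same for the moment, N m; "finger_gap": finger opening in m.
Only numpy, scipy, OpenCV 4.12 (cv2) and the standard library are available. Lean on these libraries where they do the work, as an engineer would, in place of code of your own. Each camera call takes 0.05 s, during which the arm holds its last target.

## Working session

There is one attempt and no reset: what is moved stays moved. The work goes in short steps, each a Python script; the robot and the scene stay as the last script left them, time stands still between calls to the robot, and variables do not carry over. Pictures are saved under pics/ and viewed, and the job is handed in when it is done.

```bash
mkdir -p pics; ls; python3 - <<'E'
from rig import bot
import cv2
for n in("top","side"):
    cv2.imwrite(f"pics/{n}0.png",bot.read_camera(n)); print(n,bot.camera_model(n))
o=bot.observe();print(o["t"],o["ee_pos"],o["ee_rot"],o["finger_gap"])
E
```

```text
pics
top {'fx': 389.02225101675316, 'fy': 389.02225101675316, 'cx': 254.17837493089814, 'cy': 195.11977359883426, 'rvec': array([ 2.17199543, -2.12306345,  0.14791795]), 'tvec': array([0.00562775, 0.61426978, 0.90623157])}
side {'fx': 390.91349402435117, 'fy': 390.91349402435117, 'cx': 253.1644887072123, 'cy': 187.8693419503776, 'rvec': array([ 0.6401155 , -2.67443911,  1.05965595]), 'tvec': array([0.55136782, 0.27547594, 0.8349362 ])}
0.1 [ 0.28657445 -0.58299973  0.23075986] [-5.20189138e-04  9.74024645e-01  2.26441404e-01 -1.04830093e-04] 0.08534607029388713
```

View pics/top0.png

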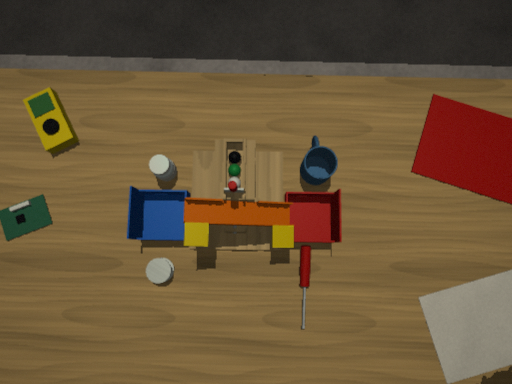

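View pics/side0.png

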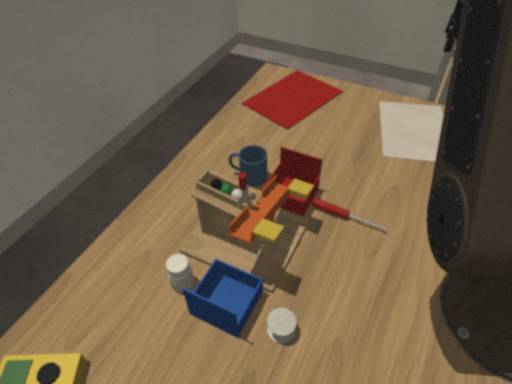

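Top: sorter is centred near (237,213) with the blue bin on the left, the ears at (197,234) and (283,236), and the knob at (233,186). I'll enlarge to read these more closely.

```bash
python3 - <<'E'
import cv2
a=cv2.imread("pics/top0.png")[130:290,120:350];cv2.imwrite("pics/top0c.png",cv2.resize(a,None,fx=3.4,fy=3.4,interpolation=cv2.INTER_CUBIC))
a=cv2.imread("pics/side0.png")[140:340,160:360];cv2.imwrite("pics/side0c.png",cv2.resize(a,None,fx=3,fy=3,interpolation=cv2.INTER_CUBIC))
E
```

```text
(no output)
```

View pics/top0c.png

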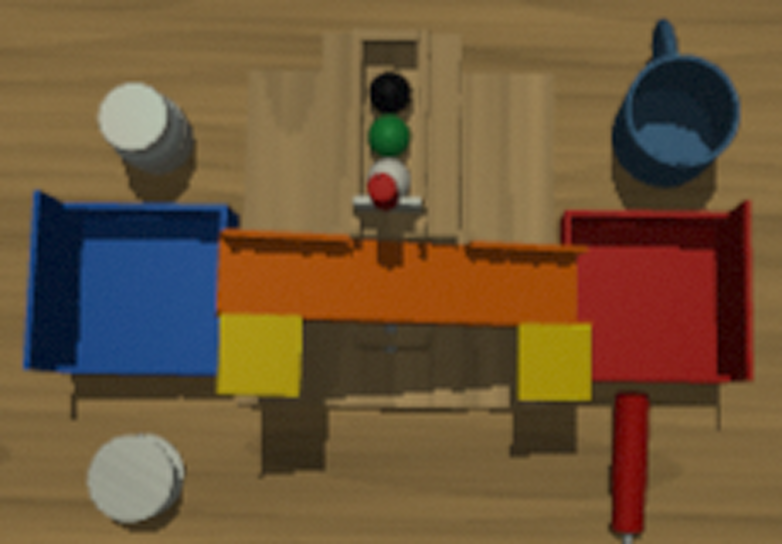

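View pics/side0c.png

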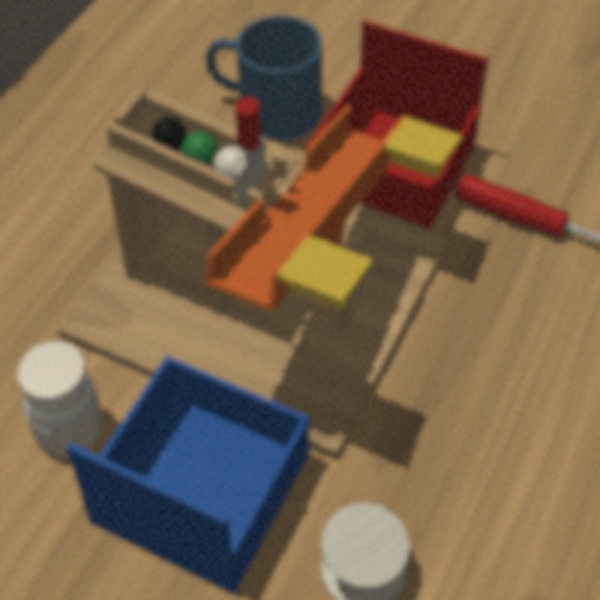

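```bash
cat > fit.py <<'E'
import numpy as np, cv2
from scipy.optimize import least_squares
from rig import bot
CM={n:bot.camera_model(n) for n in("top","side")}
def proj(n,P):
    m=CM[n];K=np.array([[m["fx"],0,m["cx"]],[0,m["fy"],m["cy"]],[0,0,1.]])
    return cv2.projectPoints(np.array([P],float),m["rvec"],m["tvec"],K,None)[0].ravel()
def gate(x,y,z,g):
    c,s=np.cos(g),np.sin(g);return [x,y*c-z*s,.085+y*s+z*c]
def world(p,L):
    c,s=np.cos(p[2]),np.sin(p[2]);return np.array([p[0]+c*L[0]-s*L[1],p[1]+s*L[0]+c*L[1],L[2]])
E
cat > f1.py <<'E'
from fit import *
T=lambda x,y:(x/3.4+120-.35,y/3.4+130-.35)
S=lambda x,y:(x/3+160-.33,y/3+140-.33)
ear=lambda sy,dx,dy:(lambda p:gate(-.05+dx,sy*.095+dy,.067,p[3]))
h=.025
obs=[("top",T(220,314),ear(1,h,h)),("top",T(303,316),ear(1,h,-h)),("top",T(300,397),ear(1,-h,-h)),("top",T(218,394),ear(1,-h,h)),
("top",T(518,323),ear(-1,h,h)),("top",T(592,323),ear(-1,h,-h)),("top",T(591,401),ear(-1,-h,-h)),("top",T(518,401),ear(-1,-h,h)),
("side",S(315,237),ear(1,h,-h)),("side",S(372,264),ear(1,-h,-h)),("side",S(343,304),ear(1,-h,h)),("side",S(277,275),ear(1,h,h)),
("side",S(400,117),ear(-1,h,-h)),("side",S(462,145),ear(-1,-h,-h)),
("top",T(382,186),lambda p:[.047,p[4],.219]),("side",S(248,104),lambda p:[.047,p[4],.219]),
("top",T(390,135),lambda p:[.092,0,.155]),("top",T(390,93),lambda p:[.120,0,.159]),
]
def r(p): return np.concatenate([proj(n,world(p,f(p)))-uv for n,uv,f in obs])
s=least_squares(r,[.6,0,0,.2,0],loss="soft_l1")
p=s.x;print(p.round(4));print(r(p).reshape(-1,2).round(1).tolist())
np.save("p.npy",p)
for nm,L in dict(earL=gate(-.05,.095,.067,p[3]),earR=gate(-.05,-.095,.067,p[3]),knob=[.047,p[4],.199],blue=[0,.18,.004],red=[0,-.18,.004]).items():
    w=world(p,L);print(nm,w.round(4),proj("top",w).round(1),proj("side",w).round(1))
E
python3 f1.py
```

```text
[ 5.618e-01  6.340e-02  1.050e-02  2.463e-01 -1.000e-04]
[[-0.5, -0.2], [-0.8, -0.0], [-0.6, 0.2], [-0.9, 0.7], [-0.0, -0.2], [-0.1, 0.4], [0.2, 0.2], [-0.2, -0.1], [-2.4, -0.8], [0.5, -1.6], [0.4, -1.2], [-0.3, -0.4], [1.9, -1.2], [0.2, -4.2], [-0.1, 0.5], [0.2, -0.1], [-0.4, -0.0], [-0.3, -0.7]]
earL [0.511  0.1387 0.1731] [195.6 234.3] [268.1 228.5]
earR [ 0.5129 -0.0456  0.1268] [282.9 236.1] [300.8 185.3]
knob [0.6088 0.0638 0.199 ] [232.4 186.5] [242.9 180.8]
blue [0.5599 0.2434 0.004 ] [165.  216.5] [227.2 300.8]
red [ 0.5636 -0.1166  0.004 ] [307.8 218.3] [290.7 193.6]
```

The pose fit is consistent: residuals are mostly under 1 px, gate 0.246, shutter about 0. Next I'll shut the fingers and press the left ear down.

```bash
cat > h.py <<'E'
from fit import *
p=np.load("p.npy")
a=np.pi/4+p[2]/2
Q=[0,np.cos(a),np.sin(a),0]
def W(x,y,z): return world(p,[x,y,z])
def st(tag=""):
    o=bot.observe();print(tag,round(o["t"],2),o["ee_pos"].round(4),o["ft_force"].round(2),round(o["finger_gap"],4));return o
E
python3 - <<'E'
from h import *
bot.command_gripper(0.0); st("shut")
o=bot.observe()["ee_pos"]
bot.servo_line([o[0],o[1],.30],velocity=.2)
print(bot.solve_ik(W(-.056,.083,.24),Q))
bot.move_ptp(W(-.056,.083,.24),Q);st("above")
bot.servo_line(W(-.056,.083,.19),velocity=.1);st("near")
cv2.imwrite("pics/s1.png",bot.read_camera("side")[100:300,150:400].repeat(3,0).repeat(3,1))
E
```

```text
shut 0.87 [ 0.2867 -0.5834  0.2313] [ 0.78 -0.82  0.34] 0.0002
[ 2.23465202e-01  2.97098182e-01  1.86972635e+00 -4.44089210e-16
  9.74768124e-01  2.12993844e-01]
above 4.05 [0.5052 0.1452 0.24  ] [ 0.66 -0.5  -0.04] 0.0
near 4.7 [0.5051 0.1458 0.1902] [ 0.35 -0.25 -0.79] 0.0001
```

View pics/s1.png

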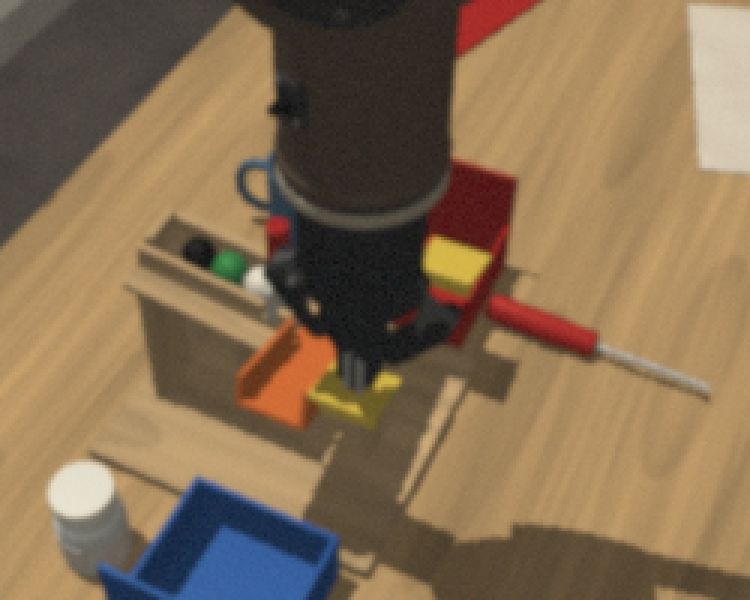

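Fingertips stand over the yellow ear (around 355,385 in the crop), clear of the knob. Pressing down in force-watched steps.

```bash
python3 - <<'E'
from h import *
f0=bot.observe()["ft_force"][2]
z=.180
while z>.108:
    # follow ear's sideways swing
    u=np.clip((.175-z)/(.175-.121),0,1)
    bot.servo_line(W(-.056,.083+.025*u,z),velocity=.04)
    o=st(f"{z:.3f}"); f=o["ft_force"][2]-f0
    if f>12: break
    z-=.006 if z>.135 else .003
cv2.imwrite("pics/s2.png",bot.read_camera("side")[100:300,150:400].repeat(3,0).repeat(3,1))
E
```

```text
0.180 5.15 [0.5047 0.1458 0.1798] [ 0.56 -0.69  0.45] -0.0001
0.174 5.45 [0.5047 0.1462 0.1737] [ 0.45 -0.53  0.94] -0.0001
0.168 5.77 [0.5046 0.1491 0.1677] [-0.69 -0.14  0.64] -0.0
0.162 6.08 [0.5047 0.1519 0.1617] [ 1.09  0.6  -0.13] -0.0001
0.156 6.4 [0.5046 0.1546 0.1557] [-0.6  -0.19 -1.14] 0.0001
0.150 6.72 [0.5046 0.1574 0.1497] [ 0.27 -0.01 -0.25] 0.0002
0.144 7.03 [0.5045 0.1602 0.1437] [-0.32 -0.41  0.98] 0.0001
0.138 7.35 [0.5045 0.163  0.1377] [ 0.7  -0.22  0.27] -0.0001
0.132 7.67 [0.5045 0.1658 0.1317] [-0.76  0.32  0.18] -0.0
0.129 7.92 [0.5045 0.1671 0.1288] [-0.43  0.13 -0.38] -0.0001
0.126 8.17 [0.5045 0.1685 0.1258] [-0.76  0.54 -0.17] 0.0002
0.123 8.42 [0.505  0.1694 0.1243] [ -6.17 -10.7   29.18] 0.0001
```

View pics/s2.png

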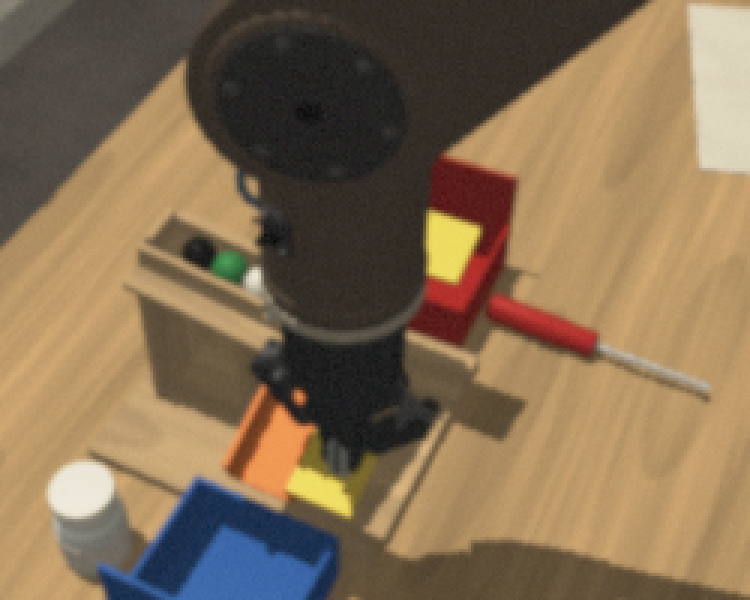

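The gate has swung and the force jumped to about 29 N at z≈0.124, as expected at its stop. I'll back off, move to the -y side of the knob above it, and check.

```bash
python3 - <<'E'
from h import *
bot.servo_line(W(-.056,.108,.16),velocity=.08)
bot.servo_line(W(-.056,.108,.30),velocity=.25)
a=bot.read_camera("top")[130:290,120:350]
cv2.imwrite("pics/t3.png",cv2.resize(a,None,fx=3.4,fy=3.4,interpolation=cv2.INTER_CUBIC))
bot.servo_line(W(.047,-.06,.30),velocity=.25)
bot.pause(.3)
st()
cv2.imwrite("pics/s3.png",bot.read_camera("side")[100:300,150:400].repeat(3,0).repeat(3,1))
E
```

```text
11.08 [0.6091 0.0047 0.3002] [-0.49  0.27 -0.47] 0.0001
```

View pics/s3.png

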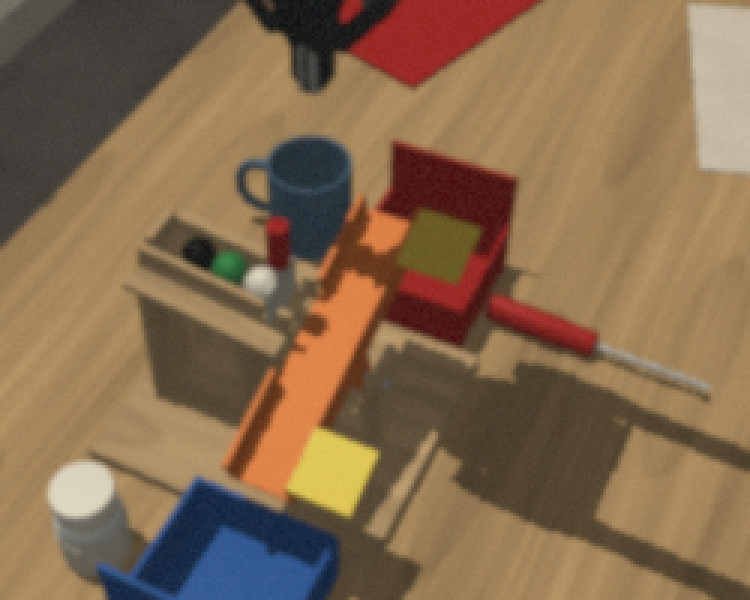

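View pics/t3.png

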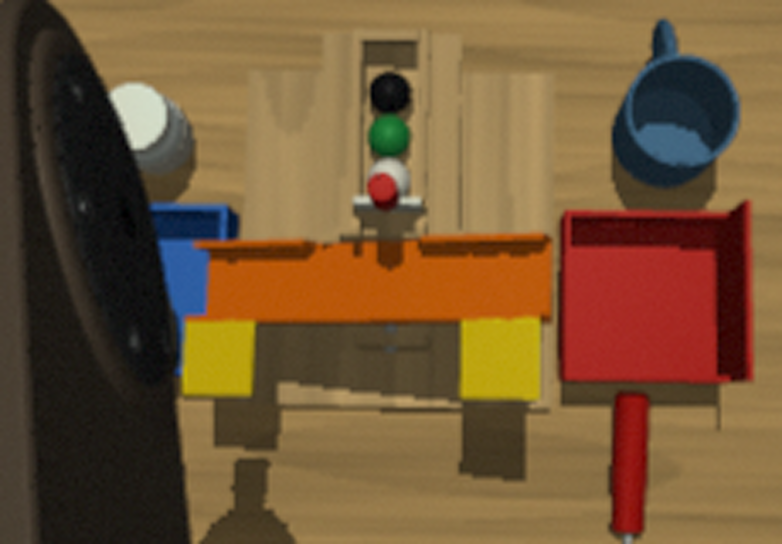

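Gate is now down towards blue: left ear at about (220,358) in the top crop, right ear at (500,359); knob unchanged. I'll put a number on the angle.

```bash
python3 - <<'E'
from h import *
T=lambda x,y:np.array((x/3.4+120-.35,y/3.4+130-.35))
h=.025
C=[(h,h),(h,-h),(-h,-h),(-h,h)]
L=[(190,319),(257,320),(252,397),(182,395)];R=[(461,319),(541,318),(540,400),(461,398)]
def r(q): return np.concatenate([proj("top",world(p,gate(-.05+c[0],s*.095+c[1],.067,q[0])))-T(*u) for s,A in((1,L),(-1,R)) for c,u in zip(C,A)])
s=least_squares(r,[-.2]);print(s.x,s.fun.round(1))
E
```

```text
[-0.28752915] [-1.8  0.2 -1.  -0.2 -0.3  0.1 -0.4  0.5  0.2 -0.4  0.1 -0.3  0.3  0.1
 -0.   0.5]
```

-0.288 is within error of the stop, and the contact height agrees (0.124 measured against 0.126 predicted at -0.3). Now the knob.

```bash
python3 - <<'E'
from h import *
bot.servo_line(W(.047,-.045,.27),velocity=.15)
bot.servo_line(W(.047,-.045,.196),velocity=.1)
f0=st("down")["ft_force"]
y=-.03
while y<.036:
    bot.servo_line(W(.047,y,.196),velocity=.05)
    o=st(f"{y:.3f}"); d=o["ft_force"]-f0
    if abs(d[1])>10: break
    y+=.006 if y<.02 else .003
cv2.imwrite("pics/s4.png",bot.read_camera("side")[100:300,150:400].repeat(3,0).repeat(3,1))
E
```

```text
down 12.4 [0.6097 0.0189 0.1966] [0.42 0.46 0.44] -0.0
-0.030 12.85 [0.6091 0.0344 0.1962] [-0.45  0.41  0.08] -0.0001
-0.024 13.12 [0.609  0.0402 0.196 ] [-0.15  0.06  0.1 ] 0.0003
-0.018 13.38 [0.6089 0.0462 0.196 ] [-0.45 -0.04  0.16] 0.0
-0.012 13.65 [0.6089 0.0522 0.196 ] [-0.38 -0.21  0.18] -0.0002
-0.006 13.92 [0.6088 0.0583 0.196 ] [-0.04  0.46 -0.32] 0.0002
-0.000 14.18 [0.6087 0.0643 0.196 ] [0.18 0.05 0.06] -0.0004
0.006 14.45 [0.6087 0.0703 0.196 ] [ 0.45 -0.41 -0.09] -0.0001
0.012 14.72 [0.6086 0.0763 0.196 ] [-0.67  0.34 -0.99] -0.0002
0.018 14.98 [0.6085 0.0822 0.196 ] [-0.2  -0.88 -0.3 ] 0.0002
0.024 15.25 [0.6085 0.0883 0.196 ] [ 0.77 -0.7   0.26] 0.0002
0.027 15.5 [0.6085 0.0911 0.196 ] [ 0.14 -0.16 -0.07] 0.0
0.030 15.75 [0.6084 0.0941 0.196 ] [ 0.37  0.52 -0.04] -0.0002
0.033 16.0 [0.6084 0.0956 0.196 ] [ -0.74 -13.34   1.31] 0.0005
```

View pics/s4.png

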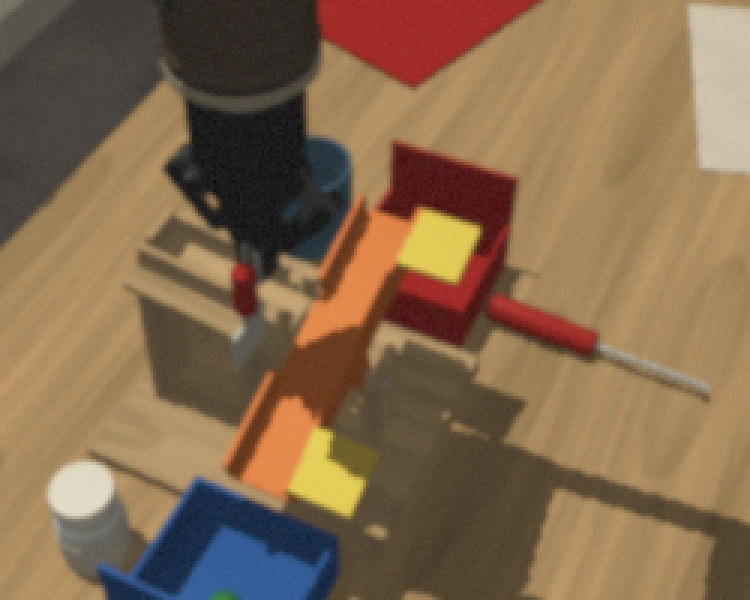

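Shutter is on its stop (force jump of 13 N), the ramp is empty and the green ball is visible in the blue bin. Back off and check.

```bash
python3 - <<'E'
from h import *
bot.servo_line(W(.047,-.01,.196),velocity=.08)
bot.servo_line(W(.047,-.01,.30),velocity=.2)
bot.servo_line(W(-.10,-.17,.32),velocity=.25)
bot.pause(1); st()
cv2.imwrite("pics/s5.png",bot.read_camera("side")[140:340,160:360].repeat(3,0).repeat(3,1))
a=bot.read_camera("top")[130:290,120:350]
cv2.imwrite("pics/t5.png",cv2.resize(a,None,fx=3.4,fy=3.4,interpolation=cv2.INTER_CUBIC))
E
```

```text
19.43 [ 0.4636 -0.1077  0.32  ] [-0.05 -0.22  0.43] -0.0001
```

View pics/s5.png

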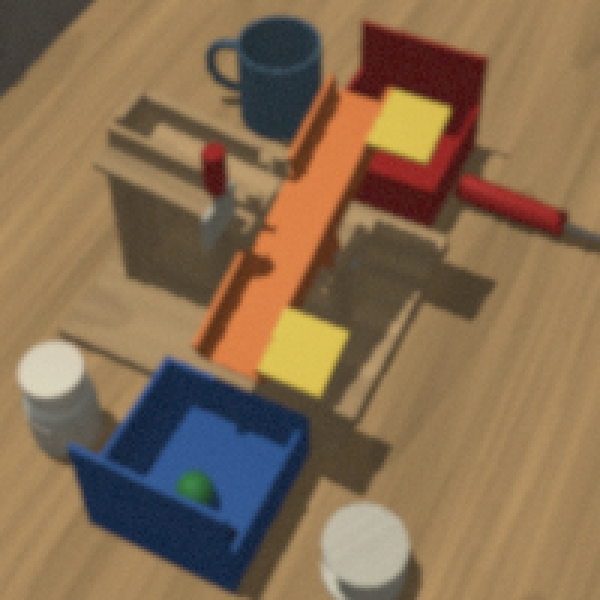

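View pics/t5.png

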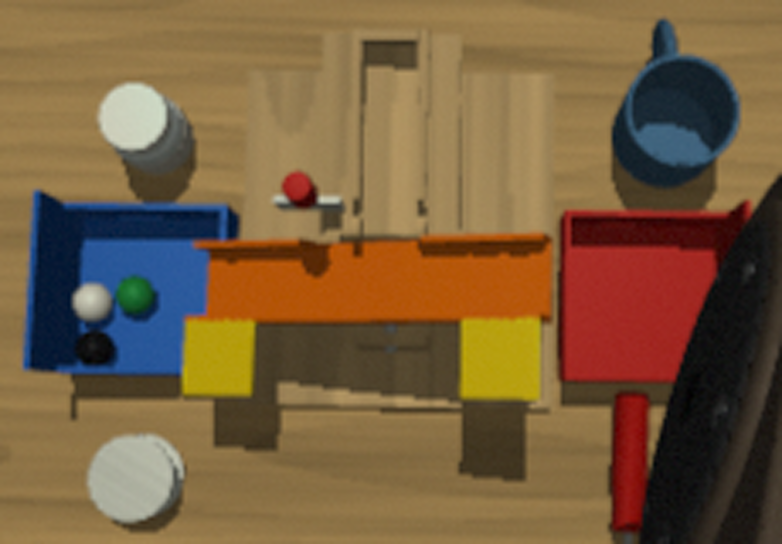

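All three balls lie in the blue bin: white (92,302), green (136,297), black (95,348). The knob is fully over at (299,188), the gate is still down, and the bystanders have not moved.

```bash
python3 - <<'E'
from rig import bot
bot.close_job()
E
```

```text
the job is handed in; nothing more can be done
```

The gate is tipped onto its stop towards the blue bin, the shutter is open, and all three balls are in the blue bin. I handed the job in after about 19.5 s of the allowed 48 s; no verdict is reported.

- **Gate:** I pressed the left ear down with the shut fingertips until the force jumped to about 29 N. The image fit then gave -0.288 rad. That is slightly short of the nominal -0.30 stop but past the -0.27 needed. The height at which the fingers met the stop (0.124 m, 0.126 m predicted) fits the stop too.
- **Shutter:** I then pushed the knob sideways until it hit its stop, with about 13 N on the fingers. From the finger position it is about 50 mm open, though I did not measure that separately in the images.
- **Last pictures:** White, green and black balls were all on the floor of the blue bin, and the gate had not moved. The jar, spool and mug looked unmoved. So did the screwdriver's handle, but the arm hid part of it in the top view. The fingers were kept about 27 mm or more above the balls, and the arm ended clear of everything.

No check failed. The only disagreement was a few pixels in some side-view ear corners during the first fit, which I put down to reading the picture.

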